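# Load a filter cartridge into a column unit and set its code wheel

### The job

Load the cartridge with the blue head from the cradle into the bay of the white column unit, nose first. Push it about halfway in and let go, take hold of its shaft again nearer the head and push it deeper, then let go and press the head from behind until it is flush with the blue front of the unit. Also tell the unit what it holds: roll the ridged code wheel on its top backwards, away from the blue front, until the blue ridge stands straight up between the white marks. Do not drop the cartridge, leave the other two cartridges lying in the cradle, and do not knock or shift anything else on the bench.

Things in the scene. Friction and masses are not known exactly. Their poses are not given: they have to be found in the camera images.
- cart: Cartridge to load: aluminium rod with blue head and blue band, 184 mm long, 0.2 to 0.35 kg, lying level. Origin on its axis at mid-band (near the centre of mass), +x towards the nose. Shaft 22 mm in diameter, x = -70 to +100 mm (last 6 mm taper to 12 mm diameter); head 34 mm in diameter, x = -84 to -70 mm, flat at the rear. Any roll about x.
- cart_nose (a point): Tip of the nose, on the cartridge's axis, 100 mm ahead of its origin.
- cart_head (a point): Centre of the flat rear face of the blue head, on the axis, 84 mm behind the cartridge's origin.
- unit: White column unit, fixed: a low block with a blue front plate. Origin on the bench directly below the mouth of its bay; +x runs level INTO the bay, so the blue front is the plane x = 0 and faces -x. Block x 0 to 204 mm, 130 mm wide, top at 93 mm; a taller housing (to 168 mm) stands on it from x = 109 mm back.
- bay_mouth (a point): Centre of the bay's mouth in the plane of the blue front, 58 mm above the bench, axes as the unit. Round recess 40 mm in diameter, 14 mm deep, then coaxial round bore 25 mm in diameter, 4 mm lead-in chamfer. Head against the recess floor = rear face flush; the nose then has 4 mm spare. No spring: the cartridge stays where pushed, tilting about 3 degrees (head low) if let go halfway.
- wheel (a joint): Code wheel half sunk in the top of the unit's housing: grey hub of radius 24 mm, eight ridges 45 degrees apart reaching to radius 44 mm, 6 mm thick, 20 mm wide; one ridge is blue. Value = lean of the blue ridge from upright (rad): negative leans towards the blue front, 0 upright between the white marks; it grows when the top is pushed to the unit's +x. Turns freely with light friction (about 1.5 N at a ridge), stays where left.
- wheel_axis (a point): Centre of the code wheel, on its axis, which lies level along the unit's y; 157 mm behind the blue front, 155 mm above the bench, 13 mm below the housing's top, above which the wheel stands out. Axes as the unit.
- rack: Grey cradle, fixed, base 130 x 200 x 8 mm, origin under its centre. Cross bars at x = -45 and +45 mm (12 mm thick, up to 49 mm high) with V rests at y = -66, 0 and +66 mm; open between the bars down to the base. Cartridges lie in the rests along x, nose to +x, axis 50 mm above the bench, bands midway between the bars; the blue one in any rest.
- spare_orange: A like cartridge with orange head and band, in another rest; leave it alone. Frame as the blue one.
- spare_green: A like cartridge with green head and band, in another rest; leave it alone. Frame as the blue one.
- bottle: Amber bottle, loose, 64 mm in diameter, 165 mm tall, origin under its centre; stands beside the way to the bay.
- tipbox: Clear box with green lid, loose, 122 x 82 x 60 mm, origin under its centre; lies on the other side of the way to the bay.
- beaker: Glass beaker, loose, 72 mm in diameter, 90 mm tall, origin under its centre.
- jar: White jar with red cap, loose, 60 mm in diameter, 75 mm tall, origin under its centre.
- timer: Grey bench timer, loose, 80 x 60 x 30 mm, origin under its centre.
Things that resemble listed ones, but are neither listed nor needed, are in the scene too. What is shaped like the unit but purple is not meant. Leave any black look-alike of the cart alone.

How it is judged:
By the outcome, as a careful person would: the job done as asked, in the order asked, and still so for the second after the job is handed in, with the robot touching nothing.
It also fails if it takes over 66 s, if anything falls off the work surface, if the arm or the gripper's body presses on something with over 40 N, if the wrist force passes 120 N, or if a joint passes its speed limit or range.

### The arm

A 6-joint arm with a two-finger parallel gripper is mounted at the origin on the work surface. World frame = base frame: x ahead of the robot, y to its left, z up, the work surface at z = 0. Lengths are in m, angles in rad, forces in N, time in s.
With the tool pointing down it reaches from about 0.325 to 0.85 m from the base axis. Payload 15.5 kg.
Tool frame: the origin (TCP) lies midway between the tips of the shut fingers; the grasp point (between the pads) lies 19 mm behind it (ctrl.pinch_z is the distance from the TCP to the grasp point, in m); y points along the fingers, x is the direction in which the jaws open and shut, and the axes are right-handed (so a half turn about y gives the same grasp; the last joint's range is limited). The gripper opens to 91 mm and grips with 3 to 60 N. Pads are 32 mm wide; open, the fingers measure 118 mm over their backs; the gripper's body (76 mm by 178 mm) begins 60 mm behind the grasp point.
Start: joints at [-1.242, 0.494, 1.345, -0, 1.302, -0.096], TCP at [0.258, -0.569, 0.214] pointing down, gripper open.
Joint ranges: [-2.91, 2.91], [-0.82, 2.16], [0.22, 2.67], [-1.22, 4.37], [0.12, 2.79], [-3.08, 3.08]. Speed limits (rad/s): [1.89, 1.89, 2.57, 3.01, 3.01, 3.01].

### API

Orientations are given as [roll, pitch, yaw] about the fixed x, y, z axes, in that order (R = Rz(yaw) Ry(pitch) Rx(roll)).
In Python, from plant import readout, optics, job, ctrl gives the robot as it stands.
- The arm moves only by the tool servo_tool, never from a script. Its argument "steps" is a list of rows, each a list of 5 numbers: the shift along the tool's x, y, z in m, then the turn about the tool's y in rad, then the closure, from 0 (fully open) to 1 (shut). In form: [[dx, dy, dz, twist, fingers], ...]. A call has 1 to 20 rows; each row shifts and turns the commanded pose from where the row before left it, along the tool's axes as they then stand; what a row does not reach is not made up. A row lasts 1/12 s, in which the tool goes at most 41.7 mm and 7.16 degrees, less where a joint would pass 70% of its speed; a pose out of reach is approached as far as the arm can. A call with a gripper value outside its range is refused whole. The fingers move at their own pace and stop on an object; "grip_force" is the grip in N (left out, the last holds). Time passes only in rows, so rows that do not move let the fingers close. It gives the time, the measured TCP pose, the force and the opening at its end, in the units of the state.
- readout.get_obs(): the state, without advancing time (a new reading comes with each control period).
- optics.read_camera(name): name is "side" or "top"; returns the picture (420x560x3 uint8, red, green, blue); there is no depth.
- optics.get_calibration(name): a dict with "intrinsics" (3x3 intrinsics, pixels), "R" (3x3) and "t" (3): a world point X has camera coordinates R X + t. Camera axes: x right, y down, z forward; pixel columns grow to the right and rows downward; lengths in m; the calibration is good to about 2 mm. A picture is of the moment at which its call begins. get_calibration takes no time and is no camera call.
- job.finish_job(): hands the job in, once; it reports no verdict.
The state is a dict: "t": time; "joints": joint angles; "dq": joint speeds; "tau": joint torques, N m; "tool_pos": TCP position; "eef_rot": TCP orientation; "wrist_force": force on the tool from outside, world axes, zero at the start; "ft_torque": the same for the moment, N m; "width": opening from 0.0 (shut) to 1.0 (fully open).
Only numpy, scipy, OpenCV 4.12 (cv2) and the standard library are available. Lean on these libraries where they do the work, as an engineer would, in place of code of your own. Each camera call takes 0.05 s, during which the arm holds its last target. There are 200 camera calls.

## Working session

There is one attempt and no reset: what is moved stays moved. The work goes in short steps, Python scripts to look and compute and a tool call to move; the robot and the scene stay as the last step left them, time stands still between calls to the robot, and variables do not carry over. Pictures are saved under pics/ and viewed, about 8 in all and at most 12, crops included, and the job is handed in when it is done.

Besides the shell and the picture viewer there is one more tool, called by a JSON object that holds its "api" and its "payload". servo_tool: Moves the arm, as the interface text tells. Its arguments: {"type":"object","properties":{"steps":{"type":"array"},"grip_force":{"type":"number"}},"required":["steps"]}

```bash
ls; mkdir -p pics; python3 - <<'E'
from plant import readout, optics, job, ctrl
import cv2, numpy as np
print(readout.get_obs(), ctrl.pinch_z)
for n in ("side","top"):
    im=optics.read_camera(n); cv2.imwrite(f"pics/{n}0.png",cv2.cvtColor(im,cv2.COLOR_RGB2BGR))
    c=optics.get_calibration(n); print(n,c, -c["R"].T@c["t"])
a=cv2.imread("pics/top0.png");cv2.imwrite("pics/t0.png",cv2.resize(a,(800,600)))
a=cv2.imread("pics/side0.png");cv2.imwrite("pics/s0.png",cv2.resize(a,(800,600)))
E
```

```text
pics
{'t': 0.0, 'joints': array([-1.24149979e+00,  4.94200689e-01,  1.34613283e+00, -3.29331667e-05,
        1.30249381e+00, -9.55151539e-02]), 'dq': array([ 0.0013984 ,  0.00027498, -0.00102464,  0.00057704, -0.00051082,
       -0.00094811]), 'tau': array([ 3.18199505e-03, -8.78812909e+01, -3.81848466e+01,  7.08986912e-02,
        5.33155852e-02, -1.02856538e-04]), 'tool_pos': array([ 0.25745333, -0.56909219,  0.2133268 ]), 'eef_rot': array([-1.57071017e+00,  1.23208205e-03, -1.14597583e+00]), 'wrist_force': array([-0.29385432, -0.27097257,  0.62615361]), 'ft_torque': array([-0.01229025,  0.00479315, -0.01026331]), 'width': 1.0032531158598188} 0.0188
side {'intrinsics': array([[477.99986372,   0.        , 275.50918453],
       [  0.        , 477.99986372, 208.83043085],
       [  0.        ,   0.        ,   1.        ]]), 'R': array([[-0.80797042, -0.58883299,  0.02143595],
       [-0.33003773,  0.42212617, -0.84432493],
       [ 0.4881177 , -0.68926425, -0.53540257]]), 't': array([0.40471105, 0.29685796, 1.0530499 ])} [-0.08904341  0.83882536  0.80577483]
top {'intrinsics': array([[457.84665974,   0.        , 280.26096071],
       [  0.        , 457.84665974, 205.88150888],
       [  0.        ,   0.        ,   1.        ]]), 'R': array([[-0.02320241, -0.99939984, -0.02572166],
       [-0.99618961,  0.02527617, -0.08347081],
       [ 0.08407086,  0.02368693, -0.99617821]]), 't': array([-0.01046383,  0.56763153,  1.58708537])} [ 0.43179822 -0.06239829  1.62813137]
```

View pics/t0.png

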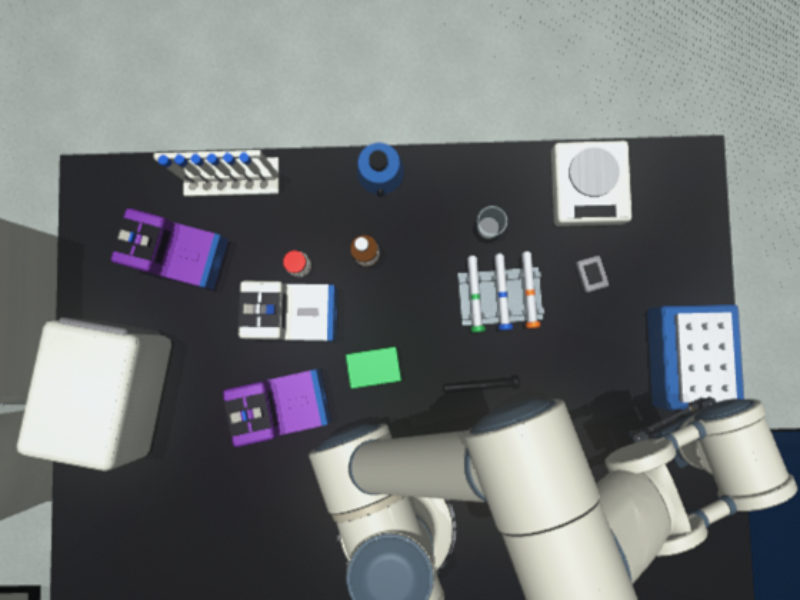

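View pics/s0.png

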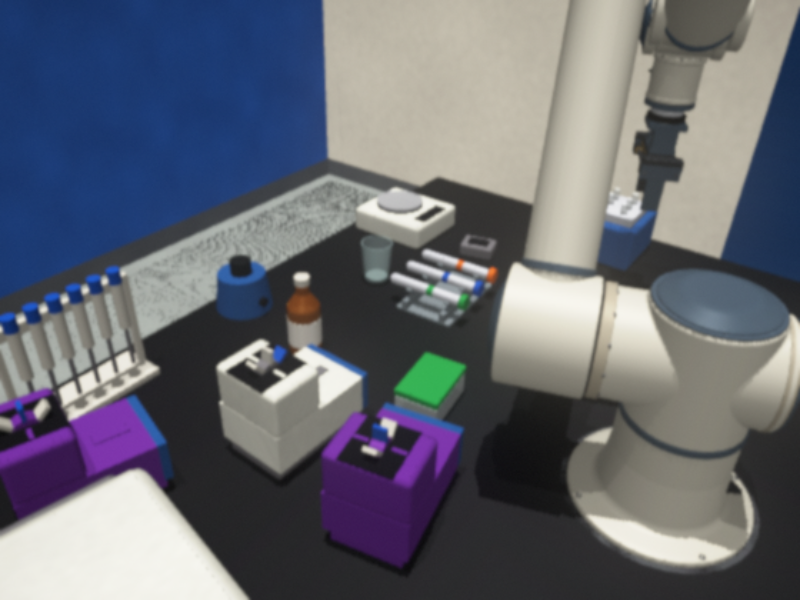

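The top view shows three cartridges in the cradle with heads at (477,327) green, (503,325) blue and (531,322) orange. A black look-alike lies at (480,384). The white unit is at (287,311) with its blue front on the right, at column 332, and the two purple units are decoys. The blue-headed one in the middle rest is the one meant. I'll measure now and check it in one crop.

```bash
cat > h.py <<'E'
import cv2, numpy as np
from plant import optics, readout
def ray(n,u,v):
    c=optics.get_calibration(n); R,t=np.array(c["R"]),np.array(c["t"])
    d=R.T@np.linalg.inv(c["intrinsics"])@np.array([u,v,1.]); return -R.T@t,d
def onz(n,u,v,z):
    o,d=ray(n,u,v); return o+d*(z-o[2])/d[2]
def proj(n,X):
    c=optics.get_calibration(n); p=c["intrinsics"]@(c["R"]@np.array(X)+c["t"]); return p[:2]/p[2]
def blobs(im,lo,hi,amin=6,box=None):
    m=cv2.inRange(cv2.cvtColor(im,cv2.COLOR_BGR2HSV),lo,hi)
    if box: k=np.zeros_like(m);x0,y0,x1,y1=box;k[y0:y1,x0:x1]=1;m=m*k
    n,l,s,c=cv2.connectedComponentsWithStats(m)
    return [(s[i],c[i],cv2.minAreaRect(np.argwhere(l==i)[:,::-1].astype(np.float32))) for i in range(1,n) if s[i][4]>=amin]
E
python3 - <<'E'
from h import *
t=cv2.imread("pics/top0.png"); s=cv2.imread("pics/side0.png")
np.set_printoptions(precision=4,suppress=True)
for name,im,z,box in (("top",t,.055,(300,165,400,240)),("top",t,.093,(160,190,245,245)),("side",s,.055,(270,165,360,220)),("side",s,.093,(150,230,262,300))):
  for col,lo,hi in (("blue",(100,110,50),(125,255,255)),("green",(50,110,50),(80,255,255)),("orange",(3,140,80),(15,255,255))):
    for st,c,r in blobs(im,lo,hi,4,box): print(name,col,st,c,np.round(cv2.boxPoints(r),1).tolist(),onz(name,*c,z))
m=cv2.inRange(cv2.cvtColor(t,cv2.COLOR_BGR2HSV),(0,0,140),(180,60,255)); 
n,l,st,c=cv2.connectedComponentsWithStats(m[190:245,160:240])
for i in range(1,n):
  if st[i][4]>30:
    r=cv2.minAreaRect((np.argwhere(l==i)[:,::-1]+[160,190]).astype(np.float32));print("white",st[i],[(np.round(p,1),onz("top",*p,.093)[:2],onz("top",*p,.168)[:2]) for p in cv2.boxPoints(r)])
for nm,lo,hi,box,z in (("tip",(50,100,50),(80,255,255),(230,235,290,280),.06),("bottle",(0,0,170),(180,60,255),(240,160,270,190),.165)):
  for st,c,r in blobs(t,lo,hi,10,box): print(nm,st,[onz("top",*p,z)[:2] for p in cv2.boxPoints(r)])
A=cv2.resize(t[190:245,160:240],(560,385),interpolation=cv2.INTER_CUBIC)
B=cv2.resize(t[165:240,315:390],(240,240),interpolation=cv2.INTER_CUBIC)
C=np.zeros((600,800,3),np.uint8);C[:385,:560]=A;C[:240,560:]=B
D=cv2.resize(s[230:330,150:262],(240,214),interpolation=cv2.INTER_CUBIC);C[245:459,560:]=D
E_=cv2.resize(s[235:270,160:230],(420,210),interpolation=cv2.INTER_CUBIC);C[388:598,:420]=E_
cv2.imwrite("pics/c1.png",C)
E
```

```text
top blue [349 205   6   3  18] [351.5 206. ] [[349.0, 205.0], [354.0, 205.0], [354.0, 207.0], [349.0, 207.0]] [ 0.5579 -0.2697  0.055 ]
top blue [349 226  10   6  45] [353.5111 228.5556] [[348.6000061035156, 227.0], [358.0, 225.89999389648438], [358.5, 230.1999969482422], [349.20001220703125, 231.39999389648438]] [ 0.4804 -0.2738  0.055 ]
top green [330 206   6   3  16] [332.5   207.125] [[330.0, 206.0], [335.0, 206.0], [335.0, 208.0], [330.0, 208.0]] [ 0.5557 -0.2045  0.055 ]
top green [329 228  11   5  43] [334.3023 230.093 ] [[329.0, 228.0], [339.0, 228.0], [339.0, 232.0], [329.0, 232.0]] [ 0.4767 -0.2081  0.055 ]
top orange [368 203   6   3  16] [370.5    204.0625] [[368.0, 203.0], [373.0, 203.0], [373.0, 205.0], [368.0, 205.0]] [ 0.563  -0.3349  0.055 ]
top orange [368 225  10   5  40] [372.675 227.2  ] [[368.0, 225.0], [377.0, 225.0], [377.0, 229.0], [368.0, 229.0]] [ 0.4834 -0.3392  0.055 ]
top blue [229 199   7  40 223] [231.8341 219.0762] [[229.0, 199.0], [235.0, 199.0], [235.0, 238.0], [229.0, 238.0]] [0.5209 0.1382 0.093 ]
top blue [186 213   6   7  38] [188.7632 216.1579]
[... 2664 characters left out ...]
oat32), array([0.4575, 0.1514]), array([0.4563, 0.141 ]))]
white [  7  32  29  15 244] [(array([167., 222.], dtype=float32), array([0.5164, 0.3579]), array([0.5123, 0.3374])), (array([195., 222.], dtype=float32), array([0.5141, 0.2629]), array([0.5101, 0.247 ])), (array([195., 236.], dtype=float32), array([0.467 , 0.2632]), array([0.4653, 0.2473])), (array([167., 236.], dtype=float32), array([0.4692, 0.358 ]), array([0.4674, 0.3375]))]
tip [242 242  39  30 924] [array([0.4261, 0.1132]), array([ 0.4422, -0.0114]), array([ 0.3571, -0.0226]), array([0.341 , 0.1014])]
bottle [249 166   8   9  61] [array([0.6874, 0.0706]), array([0.6867, 0.0479]), array([0.6606, 0.0484]), array([0.6612, 0.071 ])]
```

View pics/c1.png

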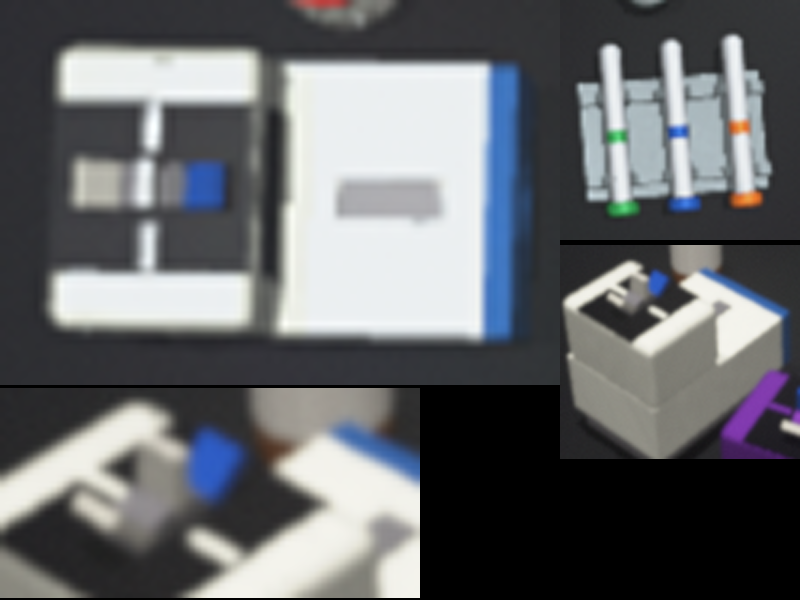

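The crop confirms the blue-headed cartridge in the middle rest. Its head–band spacing measures 77.6 mm against 77 mm expected, and the rack yaw is about 0.051 rad. The unit is white with a blue front. Its blue ridge leans towards the front, at (204,185) in the crop. I'm moving above the cartridge.

{"api": "servo_tool", "payload": {"steps": [[0,0,0,0.094,0.4],[0,0,0,0.094,0.4],[0,0,0,0.093,0.4],[0,0,0,0.093,0.4],[-0.018,0,0.02,0,0.4],[-0.018,0,0.02,0,0.4],[-0.018,0,0.02,0,0.4],[-0.018,0,0.02,0,0.4],[-0.018,0,0.02,0,0.4],[-0.018,0,0.02,0,0.4],[-0.018,0,0.02,0,0.4],[-0.018,0,0.02,0,0.4],[-0.018,0,0.02,0,0.4],[-0.018,0,0.02,0,0.4],[-0.018,0,0.02,0,0.4],[-0.018,0,0.02,0,0.4],[-0.018,0,0.02,0,0.4],[-0.018,0,0.02,0,0.4],[-0.018,0,0.02,0,0.4],[-0.013,0,0.016,0,0.4]], "grip_force": 30}}

```text
t: 1.77
tool_pos: [0.5598, -0.269, 0.2136]
eef_rot: [-1.571, 0.001, -1.519]
wrist_force: [-0.1, 0.0, 0.3]
width: 0.6
```

```bash
python3 - <<'E'
from h import *
np.set_printoptions(precision=4,suppress=True)
o=readout.get_obs(); print({k:o[k] for k in("t","tool_pos","eef_rot","width")})
a=onz("top",160+519/7-.5,190+65/7-.5,.093);b=onz("top",160+513/7-.5,190+340/7-.5,.093)
print("front top edge",a,b,np.linalg.norm(a-b),"mid",(a+b)/2,"inward dir",(np.array([b[1]-a[1],a[0]-b[0]])/np.linalg.norm(a-b)))
# side edges of unit block top (white) rows at two columns
for r in (65,338):
  print("block side edge",onz("top",160+(300 if r==65 else 280)/7-.5,190+r/7-.5,.093),onz("top",160+490/7-.5,190+(r)/7-.5,.093))
# housing corners at z=.168
for u,v in((62,48),(258,48),(250,328),(52,325)): print("hous",onz("top",160+u/7-.5,190+v/7-.5,.168))
# side view front edge of blue: image
s=cv2.imread("pics/side0.png")
for st,c,r in blobs(s,(100,110,50),(125,255,255),100,(150,230,262,300)):pass
# white marks in top view, z .168
for u,v in((152,125),(149,245)): print("mark",onz("top",160+u/7-.5,190+v/7-.5,.168))
E
```

```text
{'t': 1.7667, 'tool_pos': array([ 0.5598, -0.269 ,  0.2136]), 'eef_rot': array([-1.5712,  0.0006, -1.5193]), 'width': 0.5997519027690421}
front top edge [0.5894 0.1311 0.093 ] [0.457  0.1359 0.093 ] 0.1324453302651131 mid [0.5232 0.1335 0.093 ] inward dir [0.0365 0.9993]
block side edge [0.5921 0.2373 0.093 ] [0.5898 0.1451 0.093 ]
block side edge [0.4606 0.2481 0.093 ] [0.4583 0.1469 0.093 ]
hous [0.595  0.3328 0.168 ]
hous [0.5927 0.242  0.168 ]
hous [0.4641 0.2466 0.168 ]
hous [0.4676 0.3377 0.168 ]
mark [0.5583 0.2912 0.168 ]
mark [0.5032 0.2929 0.168 ]
```

Unit: front centre (0.5235, 0.135), with +x at about 90° − 0.032 rad. The edge width comes out at 132 mm against 130 mm, and the marks lie 157 mm behind the front, as specified. Descending and gripping.

{"api": "servo_tool", "payload": {"steps": [[0,0.02,0,0,0.4],[0,0.02,0,0,0.4],[0,0.02,0,0,0.4],[0,0.02,0,0,0.4],[0,0.02,0,0,0.4],[0,0.02,0,0,0.4],[0,0.02,0,0,0.4],[0,0.015,0,0,0.4],[0,0.01,0,0,0.4],[0,0.01,0,0,0.4],[0,0.0075,0,0,0.4],[0,0,0,0,0.4],[0,0,0,0,0.8],[0,0,0,0,0.8],[0,0,0,0,0.8],[0,0,0,0,0.8],[0,0,0,0,0.9],[0,0,0,0,0.9],[0,0,0,0,0.9],[0,0,0,0,0.9]], "grip_force": 30}}

```text
t: 3.43
tool_pos: [0.5591, -0.2713, 0.0318]
eef_rot: [-1.57, -0.001, -1.52]
wrist_force: [-1.1, -4.6, 5.6]
width: 0.234
```

Gripped at 21.3 mm. Lifting, then turning and carrying.

{"api": "servo_tool", "payload": {"steps": [[0,-0.005,0,0,1],[0,-0.01,0,0,1],[0,-0.015,0,0,1],[0,-0.015,0,0,1],[0,-0.015,0,0,1],[0,-0.015,0,0,1],[0,-0.015,0,0,1],[0,-0.01,0,0,1],[0,-0.005,0,0,1],[0,0,0,0,1]]}}

```text
t: 4.27
tool_pos: [0.5592, -0.2708, 0.1376]
eef_rot: [-1.57, -0.001, -1.52]
wrist_force: [0.2, -0.5, -3.6]
width: 0.231
```

```bash
python3 - <<'E'
from h import *
np.set_printoptions(precision=4,suppress=True)
o=readout.get_obs(); print({k:o[k] for k in("t","tool_pos","eef_rot","width","wrist_force","ft_torque")})
E
```

```text
{'t': 4.2667, 'tool_pos': array([ 0.5592, -0.2708,  0.1376]), 'eef_rot': array([-1.5695, -0.0007, -1.5199]), 'width': 0.2305326253767379, 'wrist_force': array([ 0.1852, -0.5203, -3.5892]), 'ft_torque': array([0.0727, 0.0164, 0.004 ])}
```

{"api": "servo_tool", "payload": {"steps": [[0,0,0,-0.064,1],[0,0,0,-0.11,1],[0,0,0,-0.11,1],[0,0,0,-0.11,1],[0,0,0,-0.11,1],[0,0,0,-0.11,1],[0,0,0,-0.11,1],[0,0,0,-0.11,1],[0,0,0,-0.11,1],[0,0,0,-0.11,1],[0,0,0,-0.11,1],[0,0,0,-0.11,1],[0,0,0,-0.11,1],[0,0,0,-0.06,1],[0,0,0,-0.044,1],[0,0,0,0,1]]}}

```text
t: 5.6
tool_pos: [0.5583, -0.2704, 0.1354]
eef_rot: [-1.57, 0.001, -0.03]
wrist_force: [-0.0, 1.1, -2.8]
width: 0.234
```

{"api": "servo_tool", "payload": {"steps": [[-0.003,0,0.01,0,1],[-0.003,0,0.018,0,1],[-0.003,0,0.018,0,1],[-0.003,0,0.018,0,1],[-0.003,0,0.018,0,1],[-0.003,0,0.018,0,1],[-0.003,0,0.018,0,1],[-0.003,0,0.018,0,1],[-0.003,0,0.018,0,1],[-0.003,0,0.018,0,1],[-0.003,0,0.018,0,1],[-0.003,0,0.018,0,1],[-0.003,0,0.018,0,1],[-0.003,0,0.018,0,1],[-0.003,0,0.018,0,1],[-0.003,0,0.008,0,1],[0,0,0,0,1],[0,0,0,0,1]]}}

```text
t: 7.1
tool_pos: [0.5191, 0.001, 0.1364]
eef_rot: [-1.571, 0.0, -0.031]
wrist_force: [-0.1, -1.6, -3.3]
width: 0.233
```

{"api": "servo_tool", "payload": {"steps": [[0,0.01,0,0,1],[0,0.015,0,0,1],[0,0.015,0,0,1],[0,0.015,0,0,1],[0,0.015,0,0,1],[0,0.015,0,0,1],[0,0.01,0,0,1],[0,0.0025,0,0,1],[0,0,0,0,1],[0,0,0,0,1]]}}

```text
t: 7.93
tool_pos: [0.5197, 0.0003, 0.0391]
eef_rot: [-1.571, -0.0, -0.032]
wrist_force: [0.2, -0.1, -3.5]
width: 0.237
```

```bash
python3 - <<'E'
from h import *
np.set_printoptions(precision=4,suppress=True)
o=readout.get_obs(); print({k:o[k] for k in("t","tool_pos","eef_rot","width","wrist_force")})
C=np.zeros((600,800,3),np.uint8)
for n,b,x in(("top",(210,190,310,290),0),("side",(200,190,320,310),400)):
    im=cv2.cvtColor(optics.read_camera(n),cv2.COLOR_RGB2BGR); cv2.imwrite(f"pics/{n}1.png",im)
    C[:400,x:x+400]=cv2.resize(im[b[1]:b[3],b[0]:b[2]],(400,400),interpolation=cv2.INTER_CUBIC)
for n in("top","side"): print(n,[proj(n,p) for p in((.5235,.135,.058),(.5223,.101,.058),(.5164,-.084,.058))])
cv2.imwrite("pics/c2.png",C)
E
```

```text
{'t': 7.9333, 'tool_pos': array([0.5197, 0.0003, 0.0391]), 'eef_rot': array([-1.5708, -0.0003, -0.0324]), 'width': 0.2366703261748436, 'wrist_force': array([ 0.1947, -0.105 , -3.5136])}
top [array([234.0786, 218.8623]), array([243.934 , 218.9675]), array([297.7537, 219.3583])]
side [array([236.5619, 262.1397]), array([245.6093, 255.6053]), array([289.211 , 223.9019])]
```

View pics/c2.png

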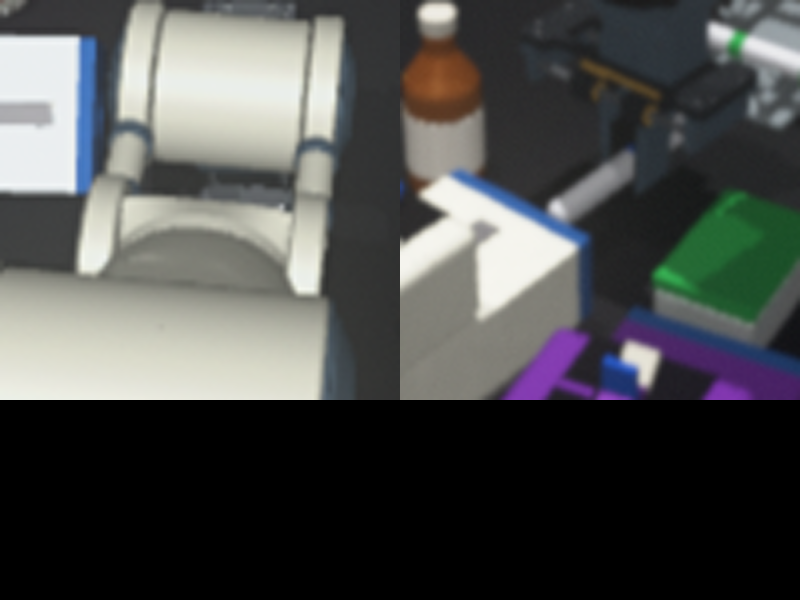

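The gripper body is wide along the jaws, and it clears both the bottle and the tip box. In the side crop the rod mid-line at column 595 sits at row ≈187, as predicted, so the cartridge is level and aligned. I'm inserting the first part slowly.

{"api": "servo_tool", "payload": {"steps": [[0,0,0.006,0,1],[0,0,0.008,0,1],[0,0,0.008,0,1],[0,0,0.008,0,1],[0,0,0.005,0,1],[0,0,0.005,0,1],[0,0,0.005,0,1],[0,0,0.005,0,1],[0,0,0.005,0,1],[0,0,0.005,0,1],[0,0,0.005,0,1],[0,0,0,0,1]]}}

```text
t: 9.03
tool_pos: [0.5216, 0.0664, 0.0389]
eef_rot: [-1.571, -0.0, -0.032]
wrist_force: [-0.6, -0.2, -3.4]
width: 0.231
```

{"api": "servo_tool", "payload": {"steps": [[0,0,0.006,0,1],[0,0,0.006,0,1],[0,0,0.006,0,1],[0,0,0.006,0,1],[0,0,0.006,0,1],[0,0,0.006,0,1],[0,0,0.006,0,1],[0,0,0.004,0,1],[0,0,0.002,0,1],[0,0,0,0,1],[0,0,0,0,1]]}}

```text
t: 9.95
tool_pos: [0.5231, 0.1136, 0.0389]
eef_rot: [-1.571, 0.0, -0.032]
wrist_force: [0.7, -0.8, -2.3]
width: 0.234
```

No contact force; nose depth is about 78 mm. Letting go and sliding the open fingers back.

{"api": "servo_tool", "payload": {"steps": [[0,0,0,0,0.75],[0,0,0,0,0.72],[0,0,0,0,0.65],[0,0,0,0,0.55],[0,0,0,0,0.5],[0,0,0,0,0.5],[0,0,0,0,0.5],[0,0,0,0,0.5],[0,0,0,0,0.5],[0,0.002,-0.007,0,0.5],[0,0.002,-0.01,0,0.5],[0,0,-0.01,0,0.5],[0,0,-0.01,0,0.5],[0,0,-0.008,0,0.5],[0,0,-0.003,0,0.5],[0,0,0,0,0.5]]}}

```text
t: 11.28
tool_pos: [0.5216, 0.0646, 0.035]
eef_rot: [-1.571, -0.0, -0.033]
wrist_force: [0.0, -0.3, -0.3]
width: 0.5
```

```bash
python3 - <<'E'
from h import *
np.set_printoptions(precision=4,suppress=True)
o=readout.get_obs(); print({k:o[k] for k in("t","tool_pos","eef_rot","width","wrist_force")})
im=cv2.cvtColor(optics.read_camera("side"),cv2.COLOR_RGB2BGR); cv2.imwrite("pics/side2.png",im)
cv2.imwrite("pics/c3.png",cv2.resize(im[190:280,210:330],(800,600),interpolation=cv2.INTER_CUBIC))
y=.135+.078-.1
for X in ((.5235,.135,.058),(.5235-.032*.022,y,.058),(.5235-.032*.106,y-.084,.058)): print(proj("side",X),(proj("side",X)-[210,190])*6.667)
E
```

```text
{'t': 11.2833, 'tool_pos': array([0.5216, 0.0646, 0.035 ]), 'eef_rot': array([-1.5708, -0.    , -0.0334]), 'width': 0.5002984008986731, 'wrist_force': array([ 0.0432, -0.3232, -0.3256])}
[236.5619 262.1397] [177.0884 480.9552]
[242.4331 257.8721] [216.2314 452.5034]
[263.5757 242.5042] [357.1891 350.0458]
```

View pics/c3.png

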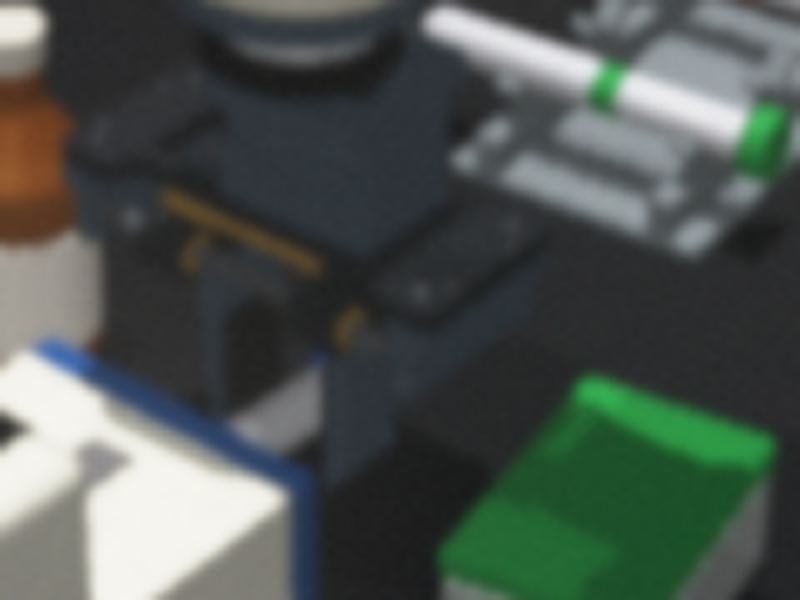

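The crop shows the shaft resting in the bay at (270,410), between the open fingers, with the head just behind at (318,358). Regripping near the head, levelling and pushing.

{"api": "servo_tool", "payload": {"steps": [[0,0,0,0,0.7],[0,0,0,0,0.8],[0,0,0,0,0.9],[0,0,0,0,1],[0,0,0,0,1],[0,0,0,0,1],[0,0,0,0,1],[0,0,0,0,1],[0,-0.001,0,0,1],[0,-0.001,0,0,1],[0,-0.001,0,0,1],[0,0,0,0,1]]}}

```text
t: 12.33
tool_pos: [0.5215, 0.0654, 0.038]
eef_rot: [-1.571, 0.0, -0.032]
wrist_force: [0.2, 0.1, -4.5]
width: 0.236
```

{"api": "servo_tool", "payload": {"steps": [[0,0,0.004,0,1],[0,0,0.005,0,1],[0,-0.0005,0.005,0,1],[0,0,0.005,0,1],[0,-0.0005,0.005,0,1],[0,0,0,0,1]]}}

```text
t: 12.83
tool_pos: [0.5224, 0.0907, 0.039]
eef_rot: [-1.571, -0.0, -0.031]
wrist_force: [0.2, 1.0, -4.8]
width: 0.233
```

{"api": "servo_tool", "payload": {"steps": [[0,0,0.005,0,1],[0,0,0.005,0,1],[0,0,0.005,0,1],[0,0,0.005,0,1],[0,0,0.003,0,1],[0,0,0.001,0,1],[0,0,0,0,1],[0,0,0,0,0.75],[0,0,0,0,0.7],[0,0,0,0,0.6],[0,0,0,0,0.5],[0,0,0,0,0.4],[0,0,0,0,0.4],[0,0,0,0,0.4],[0,0,0,0,0.4],[0,0,0,0,0.4]]}}

```text
t: 14.17
tool_pos: [0.5231, 0.1136, 0.0389]
eef_rot: [-1.571, 0.0, -0.032]
wrist_force: [-0.6, 0.6, -0.2]
width: 0.603
```

{"api": "servo_tool", "payload": {"steps": [[0,-0.01,0,0,0.4],[0,-0.015,0,0,0.4],[0,-0.015,0,0,0.4],[0,-0.015,0,0,0.4],[0,-0.01,0,0,0.4],[0,0,-0.015,0,0.8],[0,0,-0.02,0,1],[0,0,-0.02,0,1],[0,0,-0.02,0,1],[0,0,-0.01,0,1],[0,0,0,0,1],[0,0.01,0,0,1],[0,0.015,0,0,1],[0,0.015,0,0,1],[0,0.012,0,0,1],[0,0.008,0,0,1],[0,0,0,0,1],[0,0,0,0,1]]}}

```text
t: 15.67
tool_pos: [0.5201, 0.0292, 0.0436]
eef_rot: [-1.571, 0.001, -0.031]
wrist_force: [-0.1, -0.0, 0.2]
width: 0.005
```

```bash
python3 - <<'E'
from h import *
np.set_printoptions(precision=4,suppress=True)
o=readout.get_obs(); print({k:o[k] for k in("t","tool_pos","eef_rot","width","wrist_force")})
im=cv2.cvtColor(optics.read_camera("side"),cv2.COLOR_RGB2BGR); cv2.imwrite("pics/side3.png",im)
cv2.imwrite("pics/c4.png",cv2.resize(im[190:280,210:330],(800,600),interpolation=cv2.INTER_CUBIC))
for st,c,r in blobs(im,(100,110,40),(125,255,255),5,(235,225,290,270)): print(st,c,onz("side",*c,.058))
E
```

```text
{'t': 15.6667, 'tool_pos': array([0.5201, 0.0292, 0.0436]), 'eef_rot': array([-1.5707,  0.0009, -0.0314]), 'width': 0.004556180410424207, 'wrist_force': array([-0.0716, -0.0313,  0.1523])}
[235 246  23  24 180] [249.2    254.7833] [0.5172 0.0928 0.058 ]
```

View pics/c4.png

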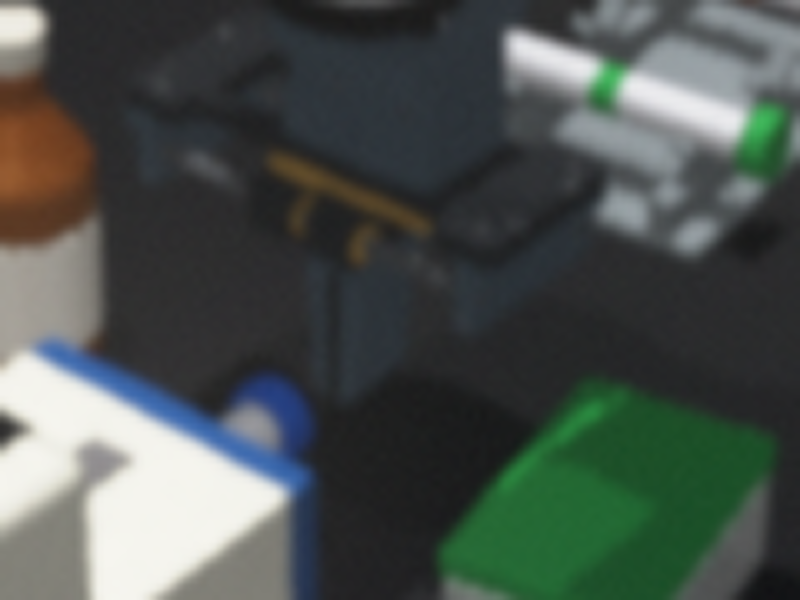

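The crop shows the head projecting in line with the bay at (275,410), with the shut fingers clear behind it. Pressing.

{"api": "servo_tool", "payload": {"steps": [[0,0,0.008,0,1],[0,0,0.008,0,1],[0,0,0.008,0,1],[0,0,0.006,0,1],[0,0,0.006,0,1],[0,0,0.006,0,1],[0,0,0.006,0,1],[0,0,0.006,0,1],[0,0,0.006,0,1],[0,0,0.006,0,1],[0,0,0.006,0,1],[0,0,0.004,0,1],[0,0,0,0,1]]}}

```text
t: 16.8
tool_pos: [0.5227, 0.1054, 0.0439]
eef_rot: [-1.571, 0.0, -0.031]
wrist_force: [0.3, 0.7, 0.5]
width: 0.003
```

{"api": "servo_tool", "payload": {"steps": [[0,0,0.002,0,1],[0,0,0.002,0,1],[0,0,0.002,0,1],[0,0,0.002,0,1],[0,0,0.001,0,1],[0,0,0.001,0,1],[0,0,0,0,1]]}}

```text
t: 17.38
tool_pos: [0.5231, 0.1147, 0.0439]
eef_rot: [-1.571, 0.0, -0.032]
wrist_force: [0.1, -0.2, -0.6]
width: 0.005
```

{"api": "servo_tool", "payload": {"steps": [[0,0,0.001,0,1],[0,0,0.001,0,1],[0,0,0.001,0,1],[0,0,0,0,1]]}}

```text
t: 17.72
tool_pos: [0.5232, 0.1162, 0.044]
eef_rot: [-1.573, 0.0, -0.032]
wrist_force: [-0.1, -20.2, 1.7]
width: 0.006
```

{"api": "servo_tool", "payload": {"steps": [[0,0,0.0007,0,1],[0,0,0,0,1]]}}

```text
t: 17.88
tool_pos: [0.5232, 0.1162, 0.044]
eef_rot: [-1.574, 0.0, -0.032]
wrist_force: [0.3, -26.9, 3.5]
width: 0.001
```

{"api": "servo_tool", "payload": {"steps": [[0,0,-0.003,0,1],[0,0,-0.008,0,1],[0,0,-0.015,0,1],[0,0,-0.02,0,1],[0,-0.01,-0.02,0,1],[0,-0.02,0,0,1],[0,-0.025,0,0,1],[0,-0.025,0,0,1],[0,-0.025,0,0,1],[0,-0.025,0,0,1],[0,-0.025,0,0,1],[0,-0.025,0,0,1],[0,-0.01,0,0,1],[0,0,0,0,1]]}}

```text
t: 19.05
tool_pos: [0.5223, 0.0522, 0.2361]
eef_rot: [-1.57, -0.004, -0.032]
wrist_force: [0.1, -0.3, 0.3]
width: 0.008
```

```bash
python3 - <<'E'
from h import *
np.set_printoptions(precision=4,suppress=True)
o=readout.get_obs(); print({k:o[k] for k in("t","tool_pos","eef_rot","width","wrist_force")})
C=np.zeros((600,800,3),np.uint8)
im=cv2.cvtColor(optics.read_camera("side"),cv2.COLOR_RGB2BGR); cv2.imwrite("pics/side4.png",im)
C[:,:400]=cv2.resize(im[225:300,210:260],(400,600),interpolation=cv2.INTER_CUBIC)
C[400:,400:]=cv2.resize(im[235:270,160:230],(400,200),interpolation=cv2.INTER_CUBIC)
im=cv2.cvtColor(optics.read_camera("top"),cv2.COLOR_RGB2BGR); cv2.imwrite("pics/top4.png",im)
C[:400,400:]=cv2.resize(im[185:245,180:240],(400,400),interpolation=cv2.INTER_CUBIC)
cv2.imwrite("pics/c5.png",C)
for v,z in((0,168),(0,199)): pass
# wheel: blue ridge angle candidates from initial top/side images
t=cv2.imread("pics/top0.png");s=cv2.imread("pics/side0.png")
W=np.array([.5235+.032*.157,.135+.157,.155]); print("axis",W)
bt=blobs(t,(100,110,50),(125,255,255),20,(160,190,215,245))[0][1]; bs=blobs(s,(100,110,50),(125,255,255),50,(185,235,210,260))[0][1]
o1,d1=ray("top",*bt);o2,d2=ray("side",*bs)
k=np.linalg.lstsq(np.c_[d1,-d2],o2-o1,rcond=None)[0];p,q=o1+k[0]*d1,o2+k[1]*d2
print(p,q,"mid rel",(p+q)/2-W)
for a in np.arange(-.9,-.3,.1):
  print(a,[proj(n,W+np.array([0,np.sin(a)*r,np.cos(a)*r])) for n in("top","side") for r in(.026,.044)],bt,bs)
E
```

```text
{'t': 19.05, 'tool_pos': array([0.5223, 0.0522, 0.2361]), 'eef_rot': array([-1.5705, -0.0042, -0.032 ]), 'width': 0.00824816381395289, 'wrist_force': array([ 0.0735, -0.2551,  0.2593])}
axis [0.5285 0.292  0.155 ]
[0.5286 0.2644 0.1795] [0.5278 0.2637 0.1793] mid rel [-0.0003 -0.0279  0.0244]
-0.9 [array([187.097 , 216.3961]), array([190.7032, 216.0732]), array([192.7994, 251.7012]), array([197.0388, 244.4412])] [188.7632 216.1579] [195.3656 247.0753]
-0.8 [array([186.4247, 216.3724]), array([189.5634, 216.032 ]), array([192.1712, 251.3648]), array([195.9934, 243.8467])] [188.7632 216.1579] [195.3656 247.0753]
-0.7000000000000001 [array([185.7058, 216.3535]), array([188.3414, 215.9991]), array([191.4849, 251.136 ]), array([194.8468, 243.4317])] [188.7632 216.1579] [195.3656 247.0753]
-0.6000000000000001 [array([184.9476, 216.3396]), array([187.0496, 215.9747]), array([190.7468, 251.0176]), array([193.6093, 243.2023])] [188.7632 216.1579] [195.3656 247.0753]
-0.5000000000000001 [array([184.1579, 216.3309]), array([185.7016, 215.9593]), array([189.9641, 251.0117]), array([192.2922, 243.1631])] [188.7632 216.1579] [195.3656 247.0753]
-0.40000000000000013 [array([183.3448, 216.3276]), array([184.3117, 215.9531]), array([189.1445, 251.119 ]), array([190.9081, 243.3164])] [188.7632 216.1579] [195.3656 247.0753]
-0.30000000000000016 [array([182.5169, 216.3295]), array([182.8948, 215.9561]), array([188.2958, 251.3391]), array([189.4705, 243.6628])] [188.7632 216.1579] [195.3656 247.0753]
```

View pics/c5.png

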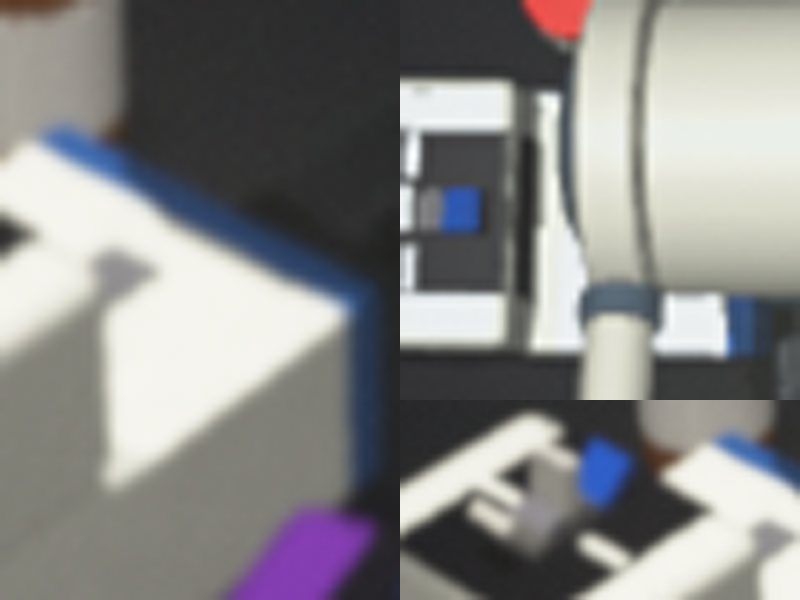

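The head no longer protrudes. The press met 27 N at an unmoving stop (TCP y 0.1162), so the cartridge is seated. Two-view triangulation puts the blue ridge at (−27.9, +24.4) mm from the wheel axis, radius 37 mm as expected, so its lean is about −0.85 rad. The fingertip will push its front face, rising as the ridge rises so it stays clear of the ridge behind.

{"api": "servo_tool", "payload": {"steps": [[0,0,0.01,0,1],[0,0,0.018,0,1],[0,0,0.018,0,1],[0,0,0.018,0,1],[0,0,0.018,0,1],[0,0,0.018,0,1],[0,0,0.018,0,1],[0,0,0.018,0,1],[0,0,0.018,0,1],[0,0,0.012,0,1],[0,0,0.006,0,1],[0,0,0,0,1],[0,0.015,0,0,1],[0,0.015,0,0,1],[0,0.015,0,0,1],[0,0.01,0,0,1],[0,0.005,0,0,1],[0,0,0,0,1]]}}

```text
t: 20.65
tool_pos: [0.5261, 0.2236, 0.1729]
eef_rot: [-1.572, 0.002, -0.033]
wrist_force: [-1.0, -0.3, -0.0]
width: 0.004
```

{"api": "servo_tool", "payload": {"steps": [[0,-0.001,0.007,0,1],[0,-0.001,0.007,0,1],[0,-0.002,0.002,0,1],[0,-0.003,0.004,0,1],[0,-0.003,0.004,0,1],[0,-0.003,0.004,0,1],[0,-0.002,0.004,0,1],[0,-0.002,0.004,0,1],[0,-0.001,0.004,0,1],[0,-0.001,0.003,0,1],[0,0,0,0,1],[0,0,0,0,1]]}}

```text
t: 21.65
tool_pos: [0.5278, 0.2675, 0.1928]
eef_rot: [-1.571, 0.0, -0.032]
wrist_force: [0.9, 0.2, 0.1]
width: 0.004
```

```bash
python3 - <<'E'
from h import *
np.set_printoptions(precision=4,suppress=True)
o=readout.get_obs(); print({k:o[k] for k in("t","tool_pos","eef_rot","wrist_force")})
im=cv2.cvtColor(optics.read_camera("side"),cv2.COLOR_RGB2BGR); cv2.imwrite("pics/side5.png",im)
cv2.imwrite("pics/c6.png",cv2.resize(im[225:270,160:220],(800,600),interpolation=cv2.INTER_CUBIC))
W=np.array([.5285,.292,.155])
for st,c,r in blobs(im,(100,110,40),(125,255,255),8,(165,230,212,262)): print(st,c)
for a in (-.4,-.3,-.2,-.1,0,.1): print(a,[proj("side",W+np.array([0,np.sin(a)*r,np.cos(a)*r])) for r in(.026,.035,.044)])
E
```

```text
{'t': 21.65, 'tool_pos': array([0.5278, 0.2675, 0.1928]), 'eef_rot': array([-1.5707,  0.0004, -0.0317]), 'wrist_force': array([0.8996, 0.2204, 0.0954])}
[181 243  10  12  77] [185.8831 248.3117]
-0.4 [array([189.1525, 251.1232]), array([190.0326, 247.2296]), array([190.9162, 243.3205])]
-0.3 [array([188.3039, 251.3433]), array([188.8897, 247.5156]), array([189.4786, 243.667 ])]
-0.2 [array([187.4349, 251.6748]), array([187.7174, 247.9528]), array([188.0019, 244.2051])]
-0.1 [array([186.5542, 252.1149]), array([186.5277, 248.5379]), array([186.501 , 244.9312])]
0 [array([185.671 , 252.6597]), array([185.333 , 249.2659]), array([184.9918, 245.8394])]
0.1 [array([184.7943, 253.3041]), array([184.1458, 250.1301]), array([183.4902, 246.9218])]
```

View pics/c6.png

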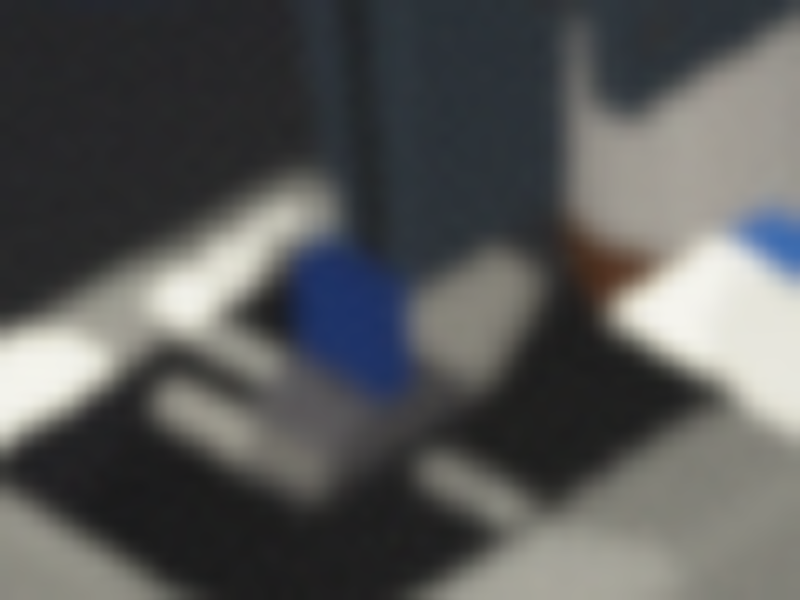

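The blue ridge, at crop (350,315), is now almost upright, with the finger touching its front face. I'll withdraw to measure it in the clear.

{"api": "servo_tool", "payload": {"steps": [[0,0,-0.003,0,1],[0,-0.01,0,0,1],[0,-0.015,0,0,1],[0,-0.015,0,0,1],[0,0,-0.015,0,1],[0,0,-0.02,0,1],[0,0,-0.02,0,1],[0,0,-0.02,0,1],[0,0,-0.02,0,1],[0,0,-0.02,0,1],[0,0,-0.02,0,1],[0,0,-0.02,0,1],[0,0,-0.02,0,1],[0,0,-0.02,0,1],[0,0,-0.02,0,1],[0,0,-0.01,0,1],[0,0,0,0,1]]}}

```text
t: 23.12
tool_pos: [0.5204, 0.0373, 0.233]
eef_rot: [-1.571, 0.0, -0.034]
wrist_force: [-0.1, 0.1, 0.6]
width: 0.005
```

```bash
python3 - <<'E'
from h import *
np.set_printoptions(precision=4,suppress=True)
o=readout.get_obs(); print({k:o[k] for k in("t","tool_pos","wrist_force")})
C=np.zeros((600,800,3),np.uint8)
t=np.mean([cv2.cvtColor(optics.read_camera("top"),cv2.COLOR_RGB2BGR) for _ in range(3)],0).astype(np.uint8); cv2.imwrite("pics/top6.png",t)
s=cv2.cvtColor(optics.read_camera("side"),cv2.COLOR_RGB2BGR); cv2.imwrite("pics/side6.png",s)
C[:400,:]=cv2.resize(t[200:230,160:220],(800,400),interpolation=cv2.INTER_CUBIC)
C[400:,:400]=cv2.resize(s[235:265,160:220],(400,200),interpolation=cv2.INTER_CUBIC)
C[400:,400:]=cv2.resize(s[225:300,210:260],(400,200),interpolation=cv2.INTER_CUBIC)
cv2.imwrite("pics/c7.png",C)
W=np.array([.5285,.292,.155])
bt=blobs(t,(100,100,40),(125,255,255),6,(165,200,212,235)); bs=blobs(s,(100,100,40),(125,255,255),8,(165,230,212,262))
print([(b[0],b[1]) for b in bt+bs])
if bt and bs:
  o1,d1=ray("top",*bt[0][1]);o2,d2=ray("side",*bs[0][1])
  k=np.linalg.lstsq(np.c_[d1,-d2],o2-o1,rcond=None)[0];p,q=o1+k[0]*d1,o2+k[1]*d2;print(p,q,(p+q)/2-W)
for a in (-.2,-.1,0,.1): print(a,[proj("top",W+np.array([0,np.sin(a)*r+f*np.cos(a),np.cos(a)*r])) for r,f in((.044,-.003),(.044,.003))])
E
```

```text
{'t': 23.1167, 'tool_pos': array([0.5204, 0.0373, 0.233 ]), 'wrist_force': array([-0.1156,  0.1247,  0.5592])}
[(array([179, 212,   3,   8,  18], dtype=int32), array([179.6667, 215.2778])), (array([182, 243,   8,  11,  70], dtype=int32), array([185.9571, 247.6857]))]
[0.5312 0.2904 0.1923] [0.5295 0.2889 0.1919] [ 0.0019 -0.0023  0.0371]
-0.2 [array([182.3952, 215.9528]), array([180.5373, 215.9991])]
-0.1 [array([180.9848, 215.9738]), array([179.098 , 216.0208])]
0 [array([179.5842, 216.004 ]), array([177.6879, 216.0512])]
0.1 [array([178.2084, 216.0429]), array([176.3222, 216.0899])]
```

View pics/c7.png

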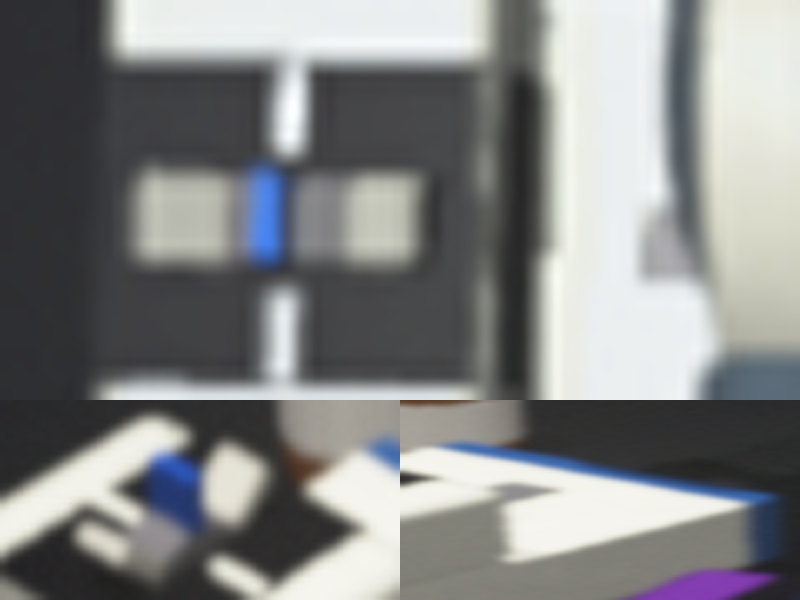

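The blue ridge's top is at column 266 in the crop. With parallax from the marks (mid-line 286), upright would put it about 0.6 image px further back. All three estimates (marks, triangulation, finger contact) agree on a lean of about −0.05 rad, so one more small push of ≈2 mm is needed.

{"api": "servo_tool", "payload": {"steps": [[0,0,0.01,0,1],[0,0,0.02,0,1],[0,0,0.02,0,1],[0,0,0.02,0,1],[0,0,0.02,0,1],[0,0,0.02,0,1],[0,0,0.02,0,1],[0,0,0.02,0,1],[0,0,0.02,0,1],[0,0,0.02,0,1],[0,0,0.02,0,1],[0,0,0.01,0,1],[0,0,0,0,1],[0,0.015,0,0,1],[0,0.015,0,0,1],[0,0.008,0,0,1],[0,0,0,0,1],[0,0,0,0,1]]}}

```text
t: 24.82
tool_pos: [0.5276, 0.2589, 0.195]
eef_rot: [-1.571, 0.001, -0.032]
wrist_force: [-0.3, -0.4, -0.1]
width: 0.002
```

{"api": "servo_tool", "payload": {"steps": [[0,0,0.004,0,1],[0,0,0.004,0,1],[0,0,0.001,0,1],[0,0,0.001,0,1],[0,0,0.001,0,1],[0,0,0,0,1],[0,0,0,0,1]]}}

```text
t: 25.4
tool_pos: [0.528, 0.2703, 0.1949]
eef_rot: [-1.571, 0.0, -0.032]
wrist_force: [0.4, -0.2, -0.2]
width: 0.002
```

{"api": "servo_tool", "payload": {"steps": [[0,0,-0.003,0,1],[0,-0.01,0,0,1],[0,-0.015,0,0,1],[0,-0.015,0,0,1],[0,0,-0.015,0,1],[0,0,-0.02,0,1],[0,0,-0.02,0,1],[0,0,-0.02,0,1],[0,0,-0.02,0,1],[0,0,-0.02,0,1],[0,0,-0.02,0,1],[0,0,-0.02,0,1],[0,0,-0.02,0,1],[0,0,-0.02,0,1],[0,0,-0.02,0,1],[0,0,-0.02,0,1],[0,0,-0.02,0,1],[0,0,-0.02,0,1],[0,0,0,0,1],[0,0,0,0,1]]}}

```text
t: 27.07
tool_pos: [0.5189, -0.0088, 0.2351]
eef_rot: [-1.571, -0.0, -0.034]
wrist_force: [0.7, 0.3, 0.7]
width: 0.005
```

{"api": "servo_tool", "payload": {"steps": [[0,0,-0.02,0,1],[0,0,-0.02,0,1],[0,0,-0.02,0,1],[0,0,-0.02,0,1],[0,0,-0.02,0,1],[0,0,-0.01,0,1],[0,0,0,0,1],[0,0,0,0,1]]}}

```text
t: 27.73
tool_pos: [0.5156, -0.1171, 0.2349]
eef_rot: [-1.57, 0.0, -0.033]
wrist_force: [0.4, 0.9, 0.1]
width: 0.007
```

```bash
python3 - <<'E'
from h import *
np.set_printoptions(precision=4,suppress=True)
o=readout.get_obs(); print({k:o[k] for k in("t","tool_pos","wrist_force")})
t=np.mean([cv2.cvtColor(optics.read_camera("top"),cv2.COLOR_RGB2BGR) for _ in range(3)],0).astype(np.uint8); cv2.imwrite("pics/top7.png",t)
s=cv2.cvtColor(optics.read_camera("side"),cv2.COLOR_RGB2BGR); cv2.imwrite("pics/side7.png",s)
C=np.zeros((600,800,3),np.uint8)
C[:300,:400]=cv2.resize(t[195:240,160:220],(400,300),interpolation=cv2.INTER_CUBIC)
C[:300,400:]=cv2.resize(t[190:250,200:280],(400,300),interpolation=cv2.INTER_CUBIC)
C[300:,:400]=cv2.resize(s,(400,300),interpolation=cv2.INTER_AREA)
C[300:,400:]=cv2.resize(t,(400,300),interpolation=cv2.INTER_AREA)
cv2.imwrite("pics/c8.png",C)
W=np.array([.5285,.292,.155])
for tag in ("6","7"):
  tt=cv2.imread(f"pics/top{tag}.png").astype(float);r=tt[212:219,170:192].mean(0); w=np.clip(r[:,0]-r[:,2]-25,0,None);x=(w*np.arange(170,192)).sum()/w.sum()
  m=[]
  for a,b in((205,211),(222,227)):
    g=np.clip(tt[a:b,174:188].mean((0,2))-110,0,None);m.append((g*np.arange(174,188)).sum()/g.sum())
  c=np.mean(m); e=proj("top",W+[0,0,.044])[0]-proj("top",W+[0,0,.013])[0]
  print(tag,x,m,"offset",x-c,"upright expected",e,"lean",-(x-c-e)/320/.044)
for n,a,b in(("top",cv2.imread("pics/top0.png"),t),):
  for nm,lo,hi,box in(("tip",(50,100,50),(80,255,255),(230,235,290,280)),("cap",(0,0,170),(180,60,255),(240,160,270,190)),("red",(0,120,60),(8,255,255),(190,160,230,200)),("spares",(50,110,50),(80,255,255),(300,165,400,240)),("orange",(3,140,80),(15,255,255),(300,165,400,240))):
    print(nm,[np.round(q[1],1) for im in(a,b) for q in blobs(im,lo,hi,8,box)])
E
```

```text
{'t': 27.7333, 'tool_pos': array([ 0.5156, -0.1171,  0.2349]), 'wrist_force': array([0.3731, 0.8825, 0.0608])}
6 179.49017199017197 [np.float64(181.29035776614307), np.float64(180.6985006518905)] offset -1.5042572188448275 upright expected -2.3815287076198786 lean -0.06230621369140988
7 178.8777027027027 [np.float64(181.294287619471), np.float64(180.69125500667556)] offset -2.115068610370571 upright expected -2.3815287076198786 lean -0.018924722816001962
tip [array([261. , 256.9]), array([253.2, 256.7]), array([277.2, 257.1])]
cap [array([252.6, 170. ]), array([252.6, 170. ])]
red [array([205.5, 182.8]), array([205.5, 182.8])]
spares [array([332.5, 207.1]), array([334.3, 230.1])]
orange [array([370.5, 204.1]), array([372.7, 227.2]), array([370.5, 204.1]), array([372.7, 227.2])]
```

View pics/c8.png

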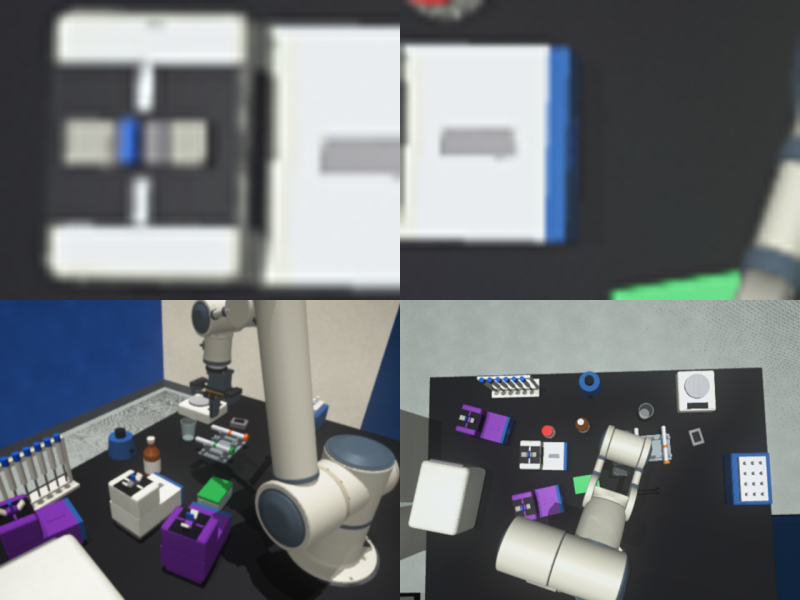

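In the last picture nothing sticks out of the blue front and the ridge stands between the marks, leaning about −0.02 rad. The bottle cap, red jar and orange spare are at unchanged pixels. The arm is clear, so I'm handing in.

```bash
python3 -c "
from plant import job; print(job.finish_job())"
```

```text
the job is handed in; nothing more can be done
None
```

The blue-headed cartridge is in the white unit's bay, pressed home, and the code wheel is set. I handed the job in at about 28 s of the 66 s allowed, with the arm clear of everything.

- **Cartridge:** I pushed it about 78 mm in and let go. I then gripped it again near the head, pushed it to about 126 mm and let go. Last, I pressed the head from behind with shut fingers until it stopped hard at 27 N. Nothing sticks out of the blue front in the later pictures. I judged flush from that stop and the pictures; I could not see the head's face directly.
- **Code wheel:** I rolled it backwards in two pushes, from about −0.85 rad. After the first push three rough estimates agreed on about −0.05 rad. The last reading, against the white marks, is about −0.02 rad, within the camera's accuracy.
- **Everything else:** The bottle cap, red jar and orange spare are at the same pixels as at the start. The arm partly hid the tip box and hid the green spare in the final top view, so I could not compare their pixels. The wrist felt no unexpected contact. I did not measure the beaker and timer again.

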